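# Feel for the hidden lock release on the stock case

## Task

Unlock the grey stock case: set a fingertip on the yellow start pad of its raised front edge, sweep along the edge from there, touching the plain grey stretch that follows, until you find the notch, and press the black release plate inside the notch fully down so that it stays down. Use the fingertips only, lift nothing, and move clear at the end: the lid stays shut, and the tape roll, the small box and the key-ring alarm on the lid stay where they are.

Things in the scene. Friction and masses are not known exactly. Their poses are not given: they have to be found in the camera images.
- case: Grey stock case with clear lid (top at z 93 mm), fixed to the bench, 240 (x) by 380 (y) by 85 mm high; origin: centre of its underside, z up. A raised edge runs along its front (-x) side: 28 mm wide, centred at x -135, flat top at z 115, from y +182.5 to -182.5 mm. It is, in order from the +y end: start pad, 15 mm plain, lead, six snap-in sections, 15 mm plain end.
- start (a point): Centre of the top of the yellow start pad of the edge (pad 50 mm along y, 28 mm in x); axes as the case's. The sweep goes from here along the case's -y.
- far_end (a point): Centre of the top of the plain end piece at the far (-y) end of the edge; the sweep ends here at the latest.
- start_pad: The yellow start pad itself; origin: the centre of its top face.
- edge_lead: Grey lead stretch of the edge, 45 mm long, from the case's y 117.5 to 72.5 mm, to be touched on the way; origin: centre of its top. After it come six grey sections of 40 mm each, to y -167.5. Any one of them has the notch: 36 mm wide along y, right across the edge in x (open to front and back, so shut fingers laid across the edge fit), with upright side walls.
- release (a joint): Black release plate in the notch, 26 (x) by 34 mm (y), its top 8 mm below the top of the edge. Slides straight down: 0 up (locked), 0.006 m fully down at a hard stop (unlocked). No spring: about 4 N moves it and it stays where it is left.
- lid (a joint): Hinge of the clear lid, rad; 0 shut, grows as it opens. Leave it shut.
- tape: Bystander: brown roll of tape lying flat, 96 mm across, 48 mm high, left of the case; origin at the centre of its underside.
- retail_box: Bystander: small cardboard box, 70 by 100 by 60 mm high, right of the case; origin at the centre of its underside.
- alarm_fob: Bystander: pink key-ring alarm, 52 by 36 mm, 20 mm high, with a steel ring, lying on the clear lid of the case; origin at the centre of its underside.

How it is judged:
By the outcome, as a careful person would: the job done as asked, in the order asked, and still so for the second after the job is handed in, with the robot touching nothing.
It also fails if it takes over 64 s, if anything falls off the work surface, if the arm or the gripper's body presses on something with over 40 N, if the wrist force passes 120 N, or if a joint passes its speed limit or range.

## Robot

A 6-joint arm with a two-finger parallel gripper is mounted at the origin on the work surface. World frame = base frame: x ahead of the robot, y to its left, z up, the work surface at z = 0. Lengths are in m, angles in rad, forces in N, time in s.
With the tool pointing down it reaches from about 0.25 to 0.85 m from the base axis. Payload 12.5 kg.
Tool frame: the origin (TCP) lies on the centre line of the jaws, within the pads' length; the fingertips stand 19 mm ahead of it and the grasp point (between the pads) is the TCP; z points along the fingers, y is the direction in which the jaws open and shut (so a half turn about z gives the same grasp; the last joint's range is limited). The gripper opens to 93 mm and grips with 3 to 60 N. Pads are 15 mm wide; open, the fingers measure 128 mm over their backs; the gripper's body (75 mm by 188 mm) begins 65 mm behind the grasp point.
Start: joints at [1.063, 0.351, 1.652, -0, 1.139, -0.085], TCP at [0.226, 0.502, 0.238] pointing down, gripper open.
Joint ranges: [-2.75, 2.75], [-0.79, 2.1], [0.01, 2.65], [-1.57, 4.71], [0.07, 3.14], [-2.87, 2.87]. Speed limits (rad/s): [2.22, 2.22, 2.79, 3.14, 3.14, 3.14].

## Interface

Orientations are given as a unit quaternion [x, y, z, w].
In Python, from bench import sensors, get_image, manip, finder gives the robot as it stands.
- The arm moves only by the tool move_arm, never from a script. Its argument "commands" is a list of rows, each an object of numbers: "jaw": the finger opening in mm, from 0 to 93; "x", "y", "z": the shift along the tool's x, y, z in units of 25 mm (1.0 is 25 mm); "roll": the turn about the tool's z in rad. In form: [{"jaw": .., "x": .., "y": .., "z": .., "roll": ..}, ...]. A call has exactly 5 rows; each row is the pose to reach, as a shift and turn from the pose commanded when the call began, along the tool's axes at that moment; what a row does not reach only later rows make up. A row lasts 1/8 s, in which the tool goes at most 62.5 mm and 10.7 degrees, less where a joint would pass 70% of its speed; a pose out of reach is approached as far as the arm can. A call with a gripper value outside its range is refused whole. The fingers move at their own pace and stop on an object; the grip force is fixed at half the most. Time passes only in rows, so rows that repeat a pose let the fingers close, or fill a call up. It gives the time, the measured TCP pose, the force and the opening at its end, in the units of the state.
- sensors.sense(): the state, without advancing time (a new reading comes with each control period).
- get_image(name): name is "scene" or "top" or "wrist"; returns a dict with "color" (400x640x3 uint8, red, green, blue), "camera_matrix" (3x3 intrinsics, pixels), "cam_to_world" (4x4, takes a point from camera to world coordinates); the wrist camera has in their place "T_tool_cam" (4x4, takes a point from camera to tool coordinates, whose origin is the TCP and whose axes are the flange's). Camera axes: x right, y down, z forward; pixel columns grow to the right and rows downward; lengths in m; the calibration is good to about 2 mm. A picture is of the moment at which its call begins: read the wrist's pose just before it. There is no depth.
- manip.close_job(): hands the job in, once; it reports no verdict.
Trained networks look in the newest picture that a camera, given by its name, has taken for a name from the list of things; names that differ only in an ending like _2 or _b are one class to them, and where a whole thing is asked for, a point or a joint stands for the part that bears it (a point fixed in the world has none). Each returns a list of dicts, best first, with "score" (0 to 1); they miss things now and then, are a little off and sometimes report something else, mostly with a low value. They report only what shows in the picture. A call takes as long as a camera call.
- finder.silhouettes(camera, label): "mask" (400x640 bool, what is visible of it) and "bbox" ([left, top, right, bottom] in pixels, round what is visible of it).
The state is a dict: "time": time; "q": joint angles; "qd": joint speeds; "joint_efforts": joint torques, N m; "position": TCP position; "eef_rot": TCP orientation; "wrist_force": force on the tool from outside, world axes, zero at the start; "torque": the same for the moment, N m; "opening": finger opening in m.
Only numpy, scipy, OpenCV 4.12 (cv2) and the standard library are available. Lean on these libraries where they do the work, as an engineer would, in place of code of your own. Each camera call takes 0.05 s, during which the arm holds its last target.

## Working session

There is one attempt and no reset: what is moved stays moved. The work goes in short steps, Python scripts to look and compute and a tool call to move; the robot and the scene stay as the last step left them, time stands still between calls to the robot, and variables do not carry over. Pictures are saved under pics/ and viewed, and the job is handed in when it is done.

Besides the shell and the picture viewer there is one more tool, called after "Request:" as name([rows], argument=value, ...), one row to a line, values as JSON. move_arm: Moves the arm, as the interface text tells. Its arguments: {"type":"object","properties":{"commands":{"type":"array"}},"required":["commands"]}

```bash
mkdir -p pics; ls; python3 - <<'E'
from bench import sensors,get_image,finder
import cv2,numpy as np
s=sensors.sense();print({k:np.round(v,3) for k,v in s.items()})
for n in("scene","top","wrist"):
    im=get_image(n);cv2.imwrite(f"pics/{n}0.png",im["color"][:,:,::-1])
    for k in im:
        if k!="color":print(n,k,np.round(im[k],4).tolist())
    for l in("start_pad","case","edge_lead","alarm_fob","release"):
        print(n,l,[(round(float(d["score"]),2),np.round(d["bbox"]).tolist()) for d in finder.silhouettes(n,l)][:3])
E
```

```text
pics
{'time': np.float64(0.0), 'q': array([ 1.063,  0.351,  1.652, -0.   ,  1.139, -0.085]), 'qd': array([ 0.   ,  0.   , -0.   ,  0.001, -0.001,  0.001]), 'joint_efforts': array([ 4.0000e-03, -4.9732e+01, -2.8525e+01,  7.0000e-02,  2.6000e-02,
       -0.0000e+00]), 'position': array([0.225, 0.501, 0.237]), 'eef_rot': array([ 0.21 ,  0.978, -0.001, -0.   ]), 'wrist_force': array([ 0.212,  0.936, -0.167]), 'torque': array([ 0.027, -0.042,  0.024]), 'opening': np.float64(0.093)}
scene camera_matrix [[422.2394, 0.0, 319.2418], [0.0, 422.2394, 193.0409], [0.0, 0.0, 1.0]]
scene cam_to_world [[-0.478, 0.7703, -0.4221, 1.2263], [0.8783, 0.4131, -0.2408, 0.3001], [-0.0111, -0.4858, -0.874, 1.3244], [0.0, 0.0, 0.0, 1.0]]
scene start_pad [(0.45, [393.0, 197.0, 411.0, 208.0])]
scene case [(0.82, [267.0, 159.0, 407.0, 285.0])]
scene edge_lead [(0.21, [268.0, 164.0, 409.0, 275.0])]
scene alarm_fob [(0.72, [363.0, 228.0, 383.0, 240.0])]
scene release [(0.48, [315.0, 163.0, 326.0, 168.0]), (0.25, [239.0, 110.0, 268.0, 141.0])]
top camera_matrix [[425.8153, 0.0, 314.2043], [0.0, 425.8153, 199.8533], [0.0, 0.0, 1.0]]
top cam_to_world [[0.0173, -0.9826, 0.1852, 0.4165], [-0.9998, -0.0183, -0.0038, -0.0384], [0.0071, -0.1851, -0.9827, 1.2555], [0.0, 0.0, 0.0, 1.0]]
top start_pad [(0.68, [210.0, 224.0, 226.0, 238.0])]
top case []
top edge_lead [(0.52, [233.0, 224.0, 254.0, 236.0])]
top alarm_fob [(0.5, [224.0, 172.0, 248.0, 191.0])]
top release [(0.35, [210.0, 224.0, 229.0, 236.0])]
wrist camera_matrix [[281.3534, 0.0, 321.9422], [0.0, 281.3534, 196.8882], [0.0, 0.0, 1.0]]
wrist T_tool_cam [[0.0002, -0.9633, -0.2685, 0.0747], [1.0, 0.0003, -0.0003, 0.0007], [0.0004, -0.2685, 0.9633, -0.1477], [0.0, 0.0, 0.0, 1.0]]
wrist start_pad []
wrist case []
wrist edge_lead []
wrist alarm_fob []
wrist release []
```

View pics/scene0.png

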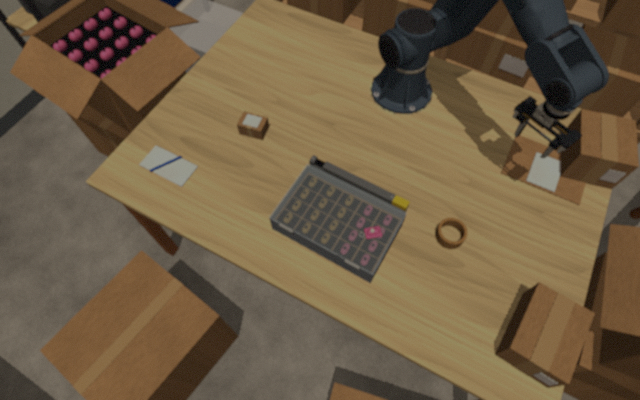

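View pics/top0.png

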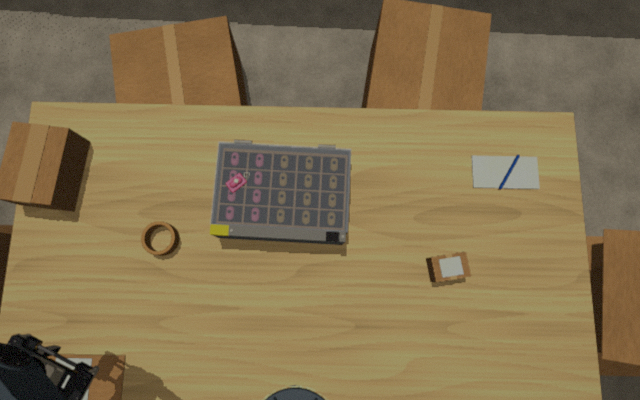

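```bash
python3 - <<'E'
import cv2
a=cv2.imread("pics/top0.png")[130:270,190:390];cv2.imwrite("pics/topc.png",cv2.resize(a,None,fx=4,fy=4,interpolation=cv2.INTER_CUBIC))
a=cv2.imread("pics/scene0.png")[140:290,250:430];cv2.imwrite("pics/scc.png",cv2.resize(a,None,fx=4,fy=4,interpolation=cv2.INTER_CUBIC))
E
```

```text
(no output)
```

View pics/topc.png

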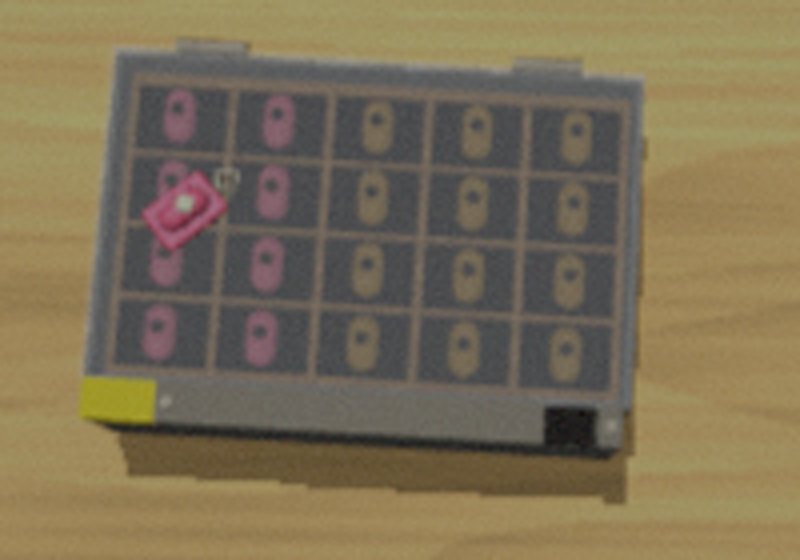

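View pics/scc.png

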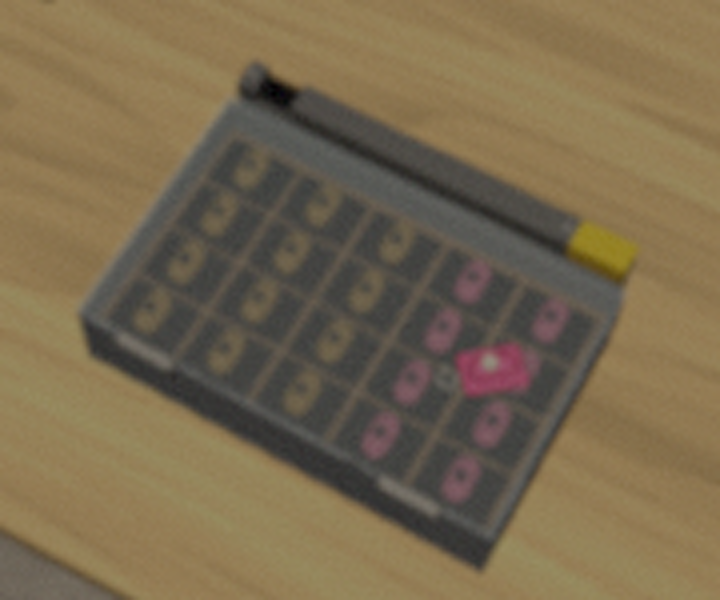

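The pictures show the case with its yellow pad at about (219,230) and the black notch at about (333,237) in the top view. That puts the notch in the last section. Next I'll fit the pose.

```bash
cat > h.py <<'E'
import numpy as np,cv2
def ray(im,u,v,z):
    K=im["camera_matrix"];T=im["cam_to_world"]
    d=T[:3,:3]@np.linalg.solve(K,[u,v,1.]);o=T[:3,3]
    return o+d*(z-o[2])/d[2]
def proj(im,p):
    T=np.linalg.inv(im["cam_to_world"]);c=T[:3,:3]@p+T[:3,3];q=im["camera_matrix"]@c;return q[:2]/q[2]
E
python3 - <<'E'
from h import *
from bench import get_image
for n,box in(("top",(200,215,352,250)),("scene",(300,150,420,220))):
    im=get_image(n);c=im["color"].astype(int);x0,y0,x1,y1=box
    yel=(c[...,0]>120)&(c[...,2]<70)&(c[...,1]>110)
    m=np.zeros(yel.shape,bool);m[y0:y1,x0:x1]=1
    ys,xs=np.nonzero(yel&m);print(n,len(xs),xs.mean(),ys.mean());a=ray(im,xs.mean(),ys.mean(),.115)
    blk=(c.sum(2)<75)&m
    if n=="top": blk[:, :320]=0;blk[:,342:]=0;blk[:229]=0;blk[243:]=0
    ys,xs=np.nonzero(blk);print(len(xs),xs.min(),xs.max(),ys.min(),ys.max());b=ray(im,xs.mean(),ys.mean(),.107)
    print("pad",a,"plate",b,np.linalg.norm((a-b)[:2]),"expected",.305, "yaw",np.arctan2(-(a-b)[0],(a-b)[1]))
    if n=="top":
        for nm,(u,v) in dict(padTL=(84,377),padBL=(80,418),padTR=(157,380),padBR=(155,424),endTR=(625,405),endBR=(620,450)).items():
            print(nm,ray(im,190+(u+.5)/4-.5,130+(v+.5)/4-.5,.115))
        for u,v in ((115,52),(643,80)): print('lid',ray(im,190+(u+.5)/4-.5,130+(v+.5)/4-.5,.093))
E
```

```text
top 189 218.85185185185185 229.47619047619048
12 327 335 233 240
pad [0.54570892 0.21188767 0.115     ] plate [ 0.53397789 -0.09061089  0.107     ] 0.30272594903224753 expected 0.305 yaw -0.03876104400499906
padTL [0.56044056 0.23488756 0.115     ]
padBL [0.53275689 0.23584061 0.115     ]
padTR [0.55930452 0.18571963 0.115     ]
padBR [0.52963873 0.18544477 0.115     ]
endTR [ 0.54812637 -0.12945553  0.115     ]
endBR [ 0.51783223 -0.12621542  0.115     ]
lid [0.79618938 0.23264132 0.093     ]
lid [ 0.78280157 -0.14318637  0.093     ]
scene 125 401.12 200.744
29 315 322 160 165
pad [0.54206026 0.21407877 0.115     ] plate [ 0.53466532 -0.09433692  0.107     ] 0.30850433562760055 expected 0.305 yaw -0.02397259015412133
```

```bash
cat >> h.py <<'E'
from scipy.spatial.transform import Rotation as R
YAW=-0.035
CY=np.array([-np.sin(YAW),np.cos(YAW),0.]);CX=np.array([np.cos(YAW),np.sin(YAW),0.])
START=np.array([.545,.2115,.115])
def plan(p,prev=None):
    from bench import sensors
    s=sensors.sense();Rm=R.from_quat(s["eef_rot"]).as_matrix()
    d=Rm.T@(np.array(p)-s["position"])/.025
    tx=Rm[:,0];a=np.arctan2(tx[1],tx[0]);t=np.arctan2(CY[1],CY[0])
    print("shift",d.round(3),"roll",round(a-t,4),"t",s["time"],"pos",s["position"].round(4),"F",s["wrist_force"].round(2),"along",np.round((s["position"]-START)@CY*1e3,1),"across",np.round((s["position"]-START)@CX*1e3,1),"q",s["q"].round(2),"tool z",Rm[:,2].round(4))
E
python3 -c "
from h import *
plan([.545,.2115,.18])"
```

```text
shift [-16.41   -5.339   2.305] roll 1.183 t 1.0 pos [0.2256 0.5016 0.2376] F [-0.18  0.16  0.06] along 278.7 across -329.3 q [ 1.06  0.35  1.65 -0.    1.14 -0.08] tool z [ 0. -0. -1.]
```

Request:
move_arm([
  {"jaw": 0,"x": -1.6,"y": -0.5,"z": 0,"roll": 0.15},
  {"jaw": 0,"x": -3.8,"y": -1.2,"z": 0,"roll": 0.3},
  {"jaw": 0,"x": -6.0,"y": -2.0,"z": 0,"roll": 0.45},
  {"jaw": 0,"x": -8.2,"y": -2.7,"z": 0,"roll": 0.6},
  {"jaw": 0,"x": -10.0,"y": -3.3,"z": 0,"roll": 0.7},
])

```text
time: 1.62
position: [0.4212, 0.3222, 0.2378]
eef_rot: [0.534, 0.845, 0.0, 0.0]
wrist_force: [0.4, -0.3, 0.3]
opening: 0.0475
```

```bash
python3 -c "
from h import *
plan([.545,.2115,.18])"
```

```text
shift [-6.123  2.573  2.313] roll 0.4783 t 1.625 pos [0.4212 0.3222 0.2378] F [ 0.42 -0.31  0.3 ] along 106.3 across -127.6 q [ 0.57  0.31  1.7  -0.    1.12  0.12] tool z [ 4.e-04  2.e-04 -1.e+00]
```

Request:
move_arm([
  {"jaw": 0,"x": -1.8,"y": 0.75,"z": 0.4,"roll": 0.14},
  {"jaw": 0,"x": -3.6,"y": 1.5,"z": 0.9,"roll": 0.28},
  {"jaw": 0,"x": -5.2,"y": 2.2,"z": 1.6,"roll": 0.4},
  {"jaw": 0,"x": -6.1,"y": 2.57,"z": 2.2,"roll": 0.478},
  {"jaw": 0,"x": -6.1,"y": 2.57,"z": 2.3,"roll": 0.478},
])

```text
time: 2.25
position: [0.5441, 0.213, 0.1791]
eef_rot: [0.718, 0.696, -0.001, -0.0]
wrist_force: [-0.3, 0.2, -0.1]
opening: 0.0011
```

```bash
python3 - <<'E'
from h import *
from bench import get_image
plan([.545,.2115,.14])
im=get_image("top");a=im["color"][130:270,190:390,::-1];cv2.imwrite("pics/t1.png",cv2.resize(a,None,fx=3,fy=3))
im=get_image("wrist");cv2.imwrite("pics/w1.png",im["color"][:,:,::-1])
E
```

```text
shift [-0.058  0.04   1.562] roll 0.003 t 2.25 pos [0.5441 0.213  0.1791] F [-0.34  0.22 -0.14] along 1.5 across -0.9 q [ 0.29  0.48  1.62 -0.    1.05  0.33] tool z [-1.5e-03 -5.0e-04 -1.0e+00]
```

View pics/t1.png

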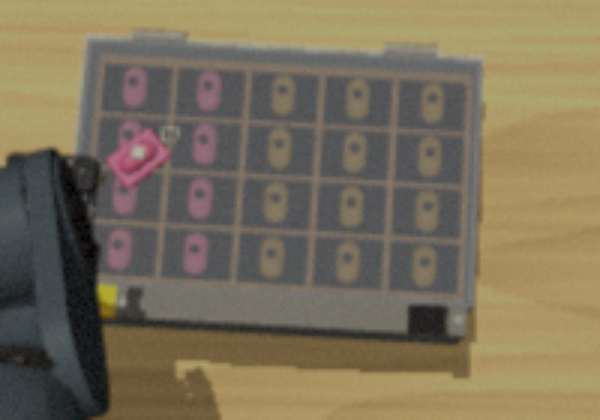

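View pics/w1.png

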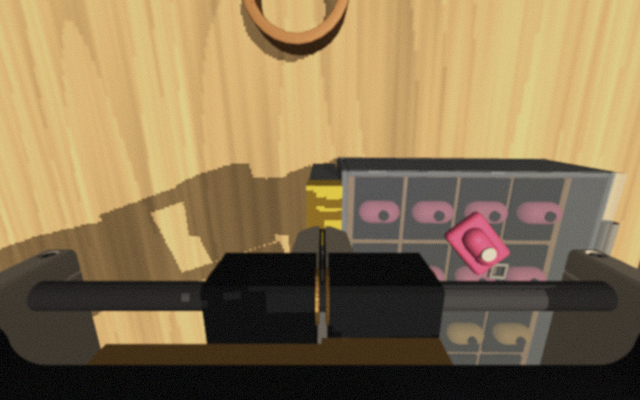

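The wrist view shows the pad at columns 306–343, with the jaws centred at column 322, so the fingers are lined up across the edge. I'll descend now.

Request:
move_arm([
  {"jaw": 0,"x": 0,"y": 0.04,"z": 0.8,"roll": 0},
  {"jaw": 0,"x": 0,"y": 0.04,"z": 1.4,"roll": 0},
  {"jaw": 0,"x": 0,"y": 0.04,"z": 1.6,"roll": 0},
  {"jaw": 0,"x": 0,"y": 0.04,"z": 1.7,"roll": 0},
  {"jaw": 0,"x": 0,"y": 0.04,"z": 1.72,"roll": 0},
])

```text
time: 2.98
position: [0.5449, 0.2142, 0.1375]
eef_rot: [0.718, 0.696, 0.0, 0.0]
wrist_force: [0.4, -1.0, 0.4]
opening: 0.0004
```

```bash
python3 -c "
from h import *
plan([.545,.2115,.134])"
```

```text
shift [-0.11   0.008  0.14 ] roll 0.0052 t 2.975 pos [0.5449 0.2142 0.1375] F [ 0.38 -1.    0.35] along 2.7 across -0.2 q [0.3  0.53 1.65 0.   0.96 0.32] tool z [ 5.e-04  2.e-04 -1.e+00]
```

Request:
move_arm([
  {"jaw": 0,"x": -0.1,"y": 0,"z": 0.04,"roll": 0.005},
  {"jaw": 0,"x": -0.1,"y": 0,"z": 0.08,"roll": 0.005},
  {"jaw": 0,"x": -0.1,"y": 0,"z": 0.12,"roll": 0.005},
  {"jaw": 0,"x": -0.1,"y": 0,"z": 0.12,"roll": 0.005},
  {"jaw": 0,"x": -0.1,"y": 0,"z": 0.12,"roll": 0.005},
])

```text
time: 3.6
position: [0.5447, 0.2116, 0.1343]
eef_rot: [0.719, 0.695, 0.0, 0.0]
wrist_force: [-1.2, -0.3, 3.9]
opening: 0.0004
```

Request:
move_arm([
  {"jaw": 0,"x": 0,"y": 0,"z": 0.01,"roll": 0},
  {"jaw": 0,"x": 0,"y": 0,"z": 0.02,"roll": 0},
  {"jaw": 0,"x": 0,"y": 0,"z": 0.02,"roll": 0},
  {"jaw": 0,"x": 0,"y": 0,"z": 0.02,"roll": 0},
  {"jaw": 0,"x": 0,"y": 0,"z": 0.02,"roll": 0},
])

```text
time: 4.22
position: [0.5448, 0.2116, 0.1343]
eef_rot: [0.719, 0.695, 0.0, 0.0]
wrist_force: [-3.4, -1.4, 8.6]
opening: 0.0004
```

Request:
move_arm([
  {"jaw": 0,"x": -0.2,"y": 0,"z": 0.0,"roll": 0},
  {"jaw": 0,"x": -0.5,"y": 0,"z": 0.0,"roll": 0},
  {"jaw": 0,"x": -0.8,"y": 0,"z": 0,"roll": 0},
  {"jaw": 0,"x": -1.1,"y": 0,"z": 0,"roll": 0},
  {"jaw": 0,"x": -1.4,"y": 0,"z": 0,"roll": 0},
])

```text
time: 4.85
position: [0.544, 0.1772, 0.1343]
eef_rot: [0.719, 0.695, 0.001, 0.0]
wrist_force: [0.2, 4.3, 5.8]
opening: 0.0005
```

```bash
python3 -c "
from h import *
plan(START+[0,0,.019]-.04*CY)"
```

```text
shift [-0.226 -0.01   0.012] roll -0.0001 t 4.85 pos [0.544  0.1772 0.1343] F [0.21 4.27 5.83] along -34.3 across 0.2 q [0.23 0.51 1.69 0.   0.94 0.27] tool z [ 0.002   0.0015 -1.    ]
```

Request:
move_arm([
  {"jaw": 0,"x": -0.3,"y": 0,"z": 0.01,"roll": 0},
  {"jaw": 0,"x": -0.6,"y": 0,"z": 0.01,"roll": 0},
  {"jaw": 0,"x": -0.9,"y": 0,"z": 0.01,"roll": 0},
  {"jaw": 0,"x": -1.2,"y": 0,"z": 0.01,"roll": 0},
  {"jaw": 0,"x": -1.5,"y": 0,"z": 0.01,"roll": 0},
])

```text
time: 5.48
position: [0.5429, 0.1399, 0.1343]
eef_rot: [0.719, 0.695, 0.002, 0.0]
wrist_force: [-0.5, 5.0, 7.2]
opening: 0.0002
```

```bash
python3 -c "
from h import *
plan(START+[0,0,.019]-.08*CY)"
```

```text
shift [-0.334 -0.017  0.011] roll -0.0001 t 5.475 pos [0.5429 0.1399 0.1343] F [-0.49  5.    7.21] along -71.6 across 0.4 q [0.17 0.5  1.72 0.   0.93 0.2 ] tool z [ 0.0025  0.0018 -1.    ]
```

Request:
move_arm([
  {"jaw": 0,"x": -0.3,"y": -0.01,"z": 0,"roll": 0},
  {"jaw": 0,"x": -0.6,"y": -0.01,"z": 0,"roll": 0},
  {"jaw": 0,"x": -0.9,"y": -0.01,"z": 0,"roll": 0},
  {"jaw": 0,"x": -1.2,"y": -0.01,"z": 0,"roll": 0},
  {"jaw": 0,"x": -1.5,"y": -0.01,"z": 0,"roll": 0},
])

```text
time: 6.1
position: [0.5414, 0.1024, 0.1343]
eef_rot: [0.719, 0.695, 0.001, 0.0]
wrist_force: [1.1, 5.6, 8.8]
opening: 0.0003
```

```bash
python3 -c "
from h import *
plan(START+[0,0,.019]-.12*CY)"
```

```text
shift [-0.432 -0.008  0.01 ] roll -0.0002 t 6.1 pos [0.5414 0.1024 0.1343] F [1.12 5.55 8.8 ] along -109.2 across 0.2 q [0.1  0.48 1.74 0.   0.92 0.14] tool z [ 0.0024  0.0017 -1.    ]
```

Request:
move_arm([
  {"jaw": 0,"x": -0.3,"y": 0,"z": 0,"roll": 0},
  {"jaw": 0,"x": -0.6,"y": 0,"z": 0,"roll": 0},
  {"jaw": 0,"x": -0.9,"y": 0,"z": 0,"roll": 0},
  {"jaw": 0,"x": -1.2,"y": 0,"z": 0,"roll": 0},
  {"jaw": 0,"x": -1.5,"y": 0,"z": 0,"roll": 0},
])

```text
time: 6.72
position: [0.5401, 0.0649, 0.1343]
eef_rot: [0.719, 0.695, 0.001, 0.0]
wrist_force: [-0.2, 5.9, 8.9]
opening: 0.0005
```

```bash
python3 -c "
from h import *
plan(START+[0,0,.019]-.16*CY)"
```

```text
shift [-0.531 -0.009  0.011] roll -0.0003 t 6.725 pos [0.5401 0.0649 0.1343] F [-0.19  5.92  8.86] along -146.7 across 0.2 q [0.03 0.47 1.76 0.   0.91 0.07] tool z [ 0.0025  0.0016 -1.    ]
```

Request:
move_arm([
  {"jaw": 0,"x": -0.3,"y": 0,"z": 0,"roll": 0},
  {"jaw": 0,"x": -0.6,"y": 0,"z": 0,"roll": 0},
  {"jaw": 0,"x": -0.9,"y": 0,"z": 0,"roll": 0},
  {"jaw": 0,"x": -1.2,"y": 0,"z": 0,"roll": 0},
  {"jaw": 0,"x": -1.5,"y": 0,"z": 0,"roll": 0},
])

```text
time: 7.35
position: [0.5388, 0.0273, 0.1343]
eef_rot: [0.719, 0.695, 0.001, 0.0]
wrist_force: [0.3, 6.7, 9.2]
opening: 0.0006
```

Request:
move_arm([
  {"jaw": 0,"x": -0.3,"y": 0,"z": 0,"roll": 0},
  {"jaw": 0,"x": -0.6,"y": 0,"z": 0,"roll": 0},
  {"jaw": 0,"x": -0.9,"y": 0,"z": 0,"roll": 0},
  {"jaw": 0,"x": -1.2,"y": 0,"z": 0,"roll": 0},
  {"jaw": 0,"x": -1.5,"y": 0,"z": 0,"roll": 0},
])

```text
time: 7.98
position: [0.5374, -0.0101, 0.1343]
eef_rot: [0.719, 0.695, 0.001, 0.0]
wrist_force: [-0.2, 7.1, 9.1]
opening: 0.0003
```

```bash
python3 - <<'E'
from h import *
from bench import get_image
plan(START+[0,0,.019]-.305*CY)
im=get_image("top");a=im["color"][130:270,190:390,::-1];cv2.imwrite("pics/t2.png",cv2.resize(a,None,fx=3,fy=3))
E
```

```text
shift [-3.329 -0.007  0.008] roll -0.0003 t 7.975 pos [ 0.5374 -0.0101  0.1343] F [-0.15  7.1   9.06] along -221.8 across 0.2 q [-0.11  0.46  1.78  0.    0.9  -0.07] tool z [ 0.0023  0.0013 -1.    ]
```

View pics/t2.png

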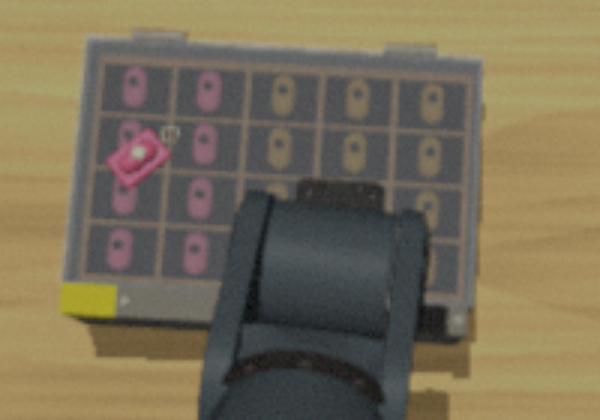

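The top view shows the arm over the edge, with the notch at about (432,320) in the crop and the fob undisturbed.

Request:
move_arm([
  {"jaw": 0,"x": -0.3,"y": 0,"z": 0,"roll": 0},
  {"jaw": 0,"x": -0.6,"y": 0,"z": 0,"roll": 0},
  {"jaw": 0,"x": -0.9,"y": 0,"z": 0,"roll": 0},
  {"jaw": 0,"x": -1.2,"y": 0,"z": 0,"roll": 0},
  {"jaw": 0,"x": -1.5,"y": 0,"z": 0,"roll": 0},
])

```text
time: 8.65
position: [0.5361, -0.0476, 0.1343]
eef_rot: [0.719, 0.695, 0.001, 0.0]
wrist_force: [-0.8, 7.6, 8.8]
opening: 0.0005
```

Request:
move_arm([
  {"jaw": 0,"x": -0.2,"y": 0,"z": 0,"roll": 0},
  {"jaw": 0,"x": -0.4,"y": 0,"z": 0,"roll": 0},
  {"jaw": 0,"x": -0.6,"y": 0,"z": 0,"roll": 0},
  {"jaw": 0,"x": -0.8,"y": 0,"z": 0,"roll": 0},
  {"jaw": 0,"x": -1.0,"y": 0,"z": 0,"roll": 0},
])

```text
time: 9.28
position: [0.5352, -0.0725, 0.1342]
eef_rot: [0.719, 0.695, 0.001, 0.0]
wrist_force: [-0.8, 7.1, 10.1]
opening: 0.0008
```

```bash
python3 -c "
from h import *
plan(START+[0,0,.019]-.305*CY)"
```

```text
shift [-0.833 -0.005  0.009] roll -0.0002 t 9.275 pos [ 0.5352 -0.0725  0.1342] F [-0.85  7.09 10.1 ] along -284.2 across 0.1 q [-0.22  0.46  1.77  0.    0.91 -0.19] tool z [ 0.002   0.0013 -1.    ]
```

Request:
move_arm([
  {"jaw": 0,"x": -0.15,"y": 0,"z": 0,"roll": 0},
  {"jaw": 0,"x": -0.3,"y": 0,"z": 0,"roll": 0},
  {"jaw": 0,"x": -0.45,"y": 0,"z": 0,"roll": 0},
  {"jaw": 0,"x": -0.6,"y": 0,"z": 0,"roll": 0},
  {"jaw": 0,"x": -0.6,"y": 0,"z": 0,"roll": 0},
])

```text
time: 9.9
position: [0.5338, -0.0885, 0.1331]
eef_rot: [0.72, 0.694, -0.0, -0.0]
wrist_force: [0.9, -0.1, -0.0]
opening: 0.0005
```

```bash
python3 -c "
from h import *
plan(START+[0,0,.019]-.305*CY)"
```

```text
shift [-0.192  0.029 -0.034] roll -0.0004 t 9.9 pos [ 0.5338 -0.0885  0.1331] F [ 0.93 -0.09 -0.03] along -300.2 across -0.7 q [-0.25  0.47  1.77 -0.    0.91 -0.21] tool z [-4.e-04 -0.e+00 -1.e+00]
```

The force dropped to zero and z fell at along −300, so the fingertips are in the notch. I'll centre them and press.

Request:
move_arm([
  {"jaw": 0,"x": -0.19,"y": 0.02,"z": 0,"roll": 0},
  {"jaw": 0,"x": -0.19,"y": 0.02,"z": 0.1,"roll": 0},
  {"jaw": 0,"x": -0.19,"y": 0.02,"z": 0.25,"roll": 0},
  {"jaw": 0,"x": -0.19,"y": 0.02,"z": 0.35,"roll": 0},
  {"jaw": 0,"x": -0.19,"y": 0.02,"z": 0.4,"roll": 0},
])

```text
time: 10.52
position: [0.5342, -0.0929, 0.1234]
eef_rot: [0.719, 0.695, -0.0, -0.0]
wrist_force: [-1.7, -1.0, 3.8]
opening: 0.0008
```

```bash
python3 -c "
from h import *
plan(START+[0,0,.0053]-.305*CY)"
```

```text
shift [-0.015  0.005  0.123] roll 0.0001 t 10.525 pos [ 0.5342 -0.0929  0.1234] F [-1.7  -0.99  3.84] along -304.6 across -0.1 q [-0.26  0.48  1.77 -0.    0.89 -0.22] tool z [-2.e-04 -0.e+00 -1.e+00]
```

Plate sliding at about 4 N, as expected. The stop should be at z ≈ 0.1203.

Request:
move_arm([
  {"jaw": 0,"x": 0,"y": 0,"z": 0.05,"roll": 0},
  {"jaw": 0,"x": 0,"y": 0,"z": 0.1,"roll": 0},
  {"jaw": 0,"x": 0,"y": 0,"z": 0.15,"roll": 0},
  {"jaw": 0,"x": 0,"y": 0,"z": 0.2,"roll": 0},
  {"jaw": 0,"x": 0,"y": 0,"z": 0.2,"roll": 0},
])

```text
time: 11.15
position: [0.5343, -0.093, 0.1201]
eef_rot: [0.719, 0.695, 0.0, 0.0]
wrist_force: [-10.1, 0.5, 25.4]
opening: 0.0007
```

It met the hard stop at 14.2 mm below the edge with 25 N. Now lifting straight out.

Request:
move_arm([
  {"jaw": 0,"x": 0,"y": 0,"z": -0.2,"roll": 0},
  {"jaw": 0,"x": 0,"y": 0,"z": -0.6,"roll": 0},
  {"jaw": 0,"x": 0,"y": 0,"z": -1.5,"roll": 0},
  {"jaw": 0,"x": 0,"y": 0,"z": -3,"roll": 0},
  {"jaw": 0,"x": 0,"y": 0,"z": -4.5,"roll": 0},
])

```text
time: 11.78
position: [0.5342, -0.0929, 0.2322]
eef_rot: [0.719, 0.695, -0.0, -0.0]
wrist_force: [1.3, 0.3, -0.1]
opening: 0.0003
```

Request:
move_arm([
  {"jaw": 0,"x": 0,"y": -1,"z": 0,"roll": 0},
  {"jaw": 0,"x": 0,"y": -2.5,"z": 0,"roll": 0},
  {"jaw": 0,"x": 0,"y": -4,"z": 0,"roll": 0},
  {"jaw": 0,"x": 0,"y": -5,"z": 0,"roll": 0},
  {"jaw": 0,"x": 0,"y": -5,"z": 0,"roll": 0},
])

```text
time: 12.4
position: [0.4087, -0.0886, 0.2313]
eef_rot: [0.72, 0.694, 0.0, 0.0]
wrist_force: [0.3, -0.1, -0.1]
opening: 0.0006
```

```bash
python3 - <<'E'
from h import *
from bench import get_image
plan(START)
im=get_image("top");a=im["color"][100:300,120:390,::-1];cv2.imwrite("pics/t3.png",cv2.resize(a,None,fx=2.9,fy=2.9))
im=get_image("scene");a=im["color"][100:290,220:490,::-1];cv2.imwrite("pics/s3.png",cv2.resize(a,None,fx=2.9,fy=2.9))
E
```

```text
shift [12.189  5.02   4.655] roll -0.0005 t 12.4 pos [ 0.4087 -0.0886  0.2313] F [ 0.31 -0.11 -0.06] along -304.6 across -125.7 q [-0.32  0.11  1.98  0.    1.05 -0.29] tool z [ 6.e-04 -2.e-04 -1.e+00]
```

View pics/t3.png

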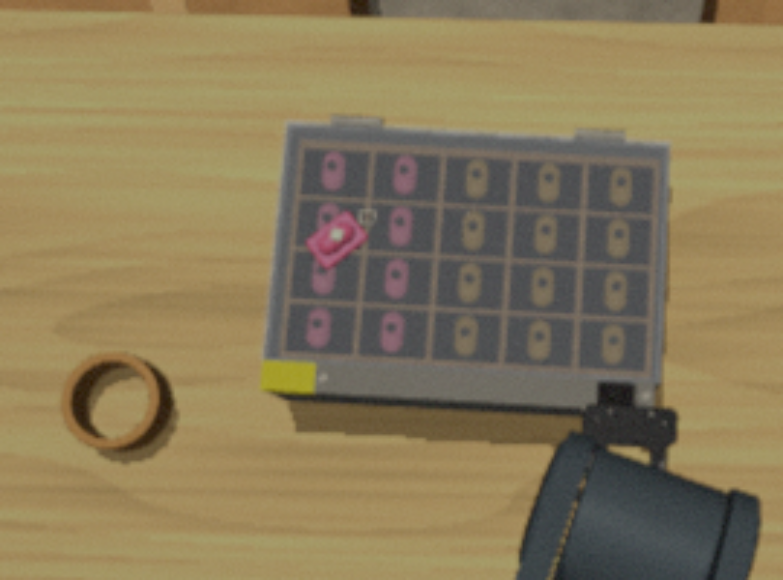

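View pics/s3.png

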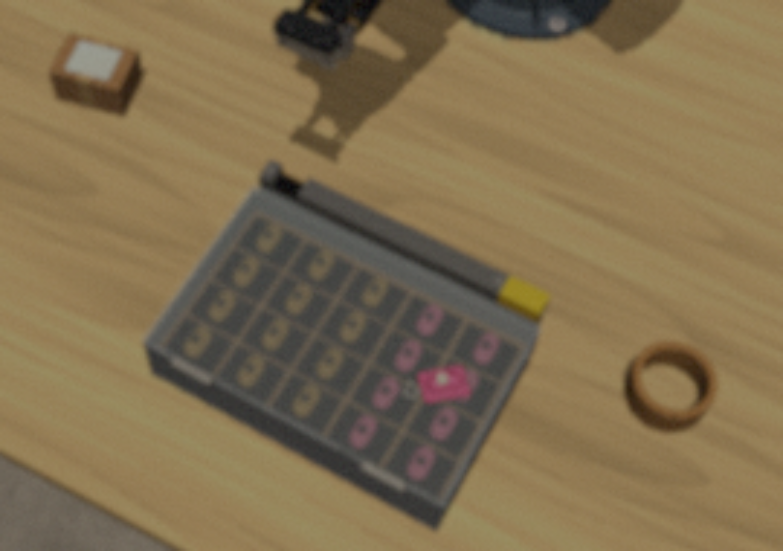

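Both views show the arm clear, the lid shut, and the fob, tape and box in place. The notch is at about (285,185) in the scene crop. Handing in.

```bash
python3 -c "
from bench import manip
print(manip.close_job())"
```

```text
the job is handed in; nothing more can be done
None
```

I pressed the release plate to its hard stop and handed the job in at about 12.5 s of the 64 s allowed; no verdict was reported.

- **Sweep:** I set the shut fingertips on the centre of the yellow start pad at 4–9 N. I then slid them along the edge and the grey lead in contact, at 6–10 N, until the force dropped to zero at about 300 mm. The notch is in the sixth section, where the pictures had shown it.
- **Press:** The plate moved at about 4 N. It stopped with 25 N on it, 14.2 mm below the top of the edge, against 14 mm expected.
- **Final checks:** I lifted straight out and moved back over the bench in front of the case, where the wrist force read about zero. The last pictures show the lid shut and the tape, box and fob where they were.

I did not measure the plate's final depth in a picture or touch it again after lifting. That it stayed down rests on the hard-stop reading and on it having no spring. The readings agreed, apart from 0.2 mm at the stop and a few millimetres between the two cameras' estimates.

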